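# Free a chain link from its spring bar with the forked tool

### The job

In the parts store, a chain link is locked in the grey holder by a spring bar. Take the forked tool from its wooden stand and, with the tool and never with the gripper itself, press the bar's collar back along the bar, away from the link, until the link pops up. Let the bar spring home, hang the tool back upright in its stand, and stand the link upright on its end on the rubber pad in the free compartment of the parts box, leaving everything else where it is.

Things in the scene. Friction and masses are not known exactly. Their poses are not given: they have to be found in the camera images.
- holder: Fixed grey steel holder on a dark base plate 12 mm thick (x from -50 to 50 mm, y from -45 to 180 mm). Origin on the table under the centre of its pocket, z up. The spring bar, a round steel rod 14 mm in diameter, runs along its y axis at x = 0, 48 mm above the table, from the pocket's wall through free air into a spring barrel (y from 128 to 172 mm, 38 mm wide, 67 mm high).
- pocket (a point): Centre of the mouth of the holder's pocket, 82 mm above the table. The pocket is an open-topped well 48 mm (x) by 20 mm (y); its walls reach out to x = +-38 mm and y = +-24 mm and up to 82 mm. In it the link stands on end, with the rod's tip through its lower eye.
- lifter (a joint): Rise of two sprung prongs under the link, m: 0 down, 0.030 up. They push the link up with 6.5 N (4.7 N when up): once the rod is out of the eye the link pops up 30 mm by itself and stays up, standing loosely in the pocket, and the rod can spring home beneath it.
- collar (a point): Centre of the near face (towards the link) of the spring bar's collar, a steel disc 36 mm in diameter and 8 mm thick, on the bar's axis 48 mm above the table. Its y axis points along the bar away from the link: the direction in which to press. It moves with the bar. There are 66 mm of bare rod between the pocket wall and the collar.
- spring_bar (a joint): How far the bar is pressed back, m: 0 home, 0.026 fully back at a hard stop. The spring pushes it home with 4 N at 0 rising to 7 N at the stop; friction of the link on the rod adds up to 5 N. The link comes free at about 0.010 to 0.020.
- link_center (a point): Centre of the loose aluminium chain link, a flat plate with two 22 mm eyes, 44 mm wide (x), 16 mm thick (y), 100 mm long (z), about 0.22 kg, standing on end in the holder's pocket. Locked, its centre is 80 mm above the table (top at 130 mm); popped up, 110 mm (top at 160 mm). Axes as the holder's at the start; z along its length.
- fork_handle (a point): Centre of the tool's black handle, 30 by 30 mm, 50 mm high (z up along the tool), 101 mm above the tine tips. Below it: a shoulder plate 50 (x) by 36 (y) by 6 mm, a flat blade 42 (x) by 8 mm (y), and two tines pointing down, 48 mm long, 8 mm thick (y), 10 mm wide (x), with a 22 mm gap (x) between. 0.22 kg. They go down astride the rod, the tool's x axis across the rod.
- stand: Fixed wooden tool stand, 90 (x) by 70 (y) mm, 80 mm high, origin on the table under its centre. It can stand left or right.
- stand_slot (a point): Centre of the slot's mouth in the stand's top, 80 mm above the table. The slot is 52 mm (x) by 16 mm (y) and 74 mm deep. The tool hangs in it upright with its shoulder plate flat on the stand's top, tine tips 10 mm above the table, handle centre 111 mm above the table. The tool starts there, and returns with its x axis along the slot's x, either way round.
- box: Fixed dark steel parts box, 74 (x) by 140 (y) by 55 mm high, walls and floor 5 mm, origin on the table under its centre. Three compartments side by side along its y, each about 64 mm (x) by 40 mm (y), centred at y = -45, 0 and 45 mm. Two hold a steel block each, one is free. It stands left or right, opposite the stand.
- free_place (a point): Centre of the upper face (8 mm above the table) of the fixed black rubber pad, 50 (x) by 34 (y) by 3 mm, on the floor of the free compartment. Axes as the box's.
- block0_center (a point): Centre of a loose steel block in one compartment of the box, 44 by 20 by 58 mm high, reaching 63 mm above the table. Bystander.
- block1_center (a point): Centre of the other such steel block. Bystander.
- bearing: Loose steel bearing ring, 72 mm across, 20 mm high, origin under its centre. Bystander.
- bolt: Loose dark steel bolt standing on its head, 38 mm across, 85 mm high, origin under its centre. Bystander.
- can: Loose can, 66 mm across, 60 mm high, origin under its centre. Bystander.
- wrench: Loose wrench, 150 mm long, lying flat on the table. Bystander.
- cup: Loose copper cup, 76 mm across, 55 mm high, origin under its centre. Bystander.
- carton: Loose cardboard carton, 100 by 70 by 50 mm high, origin under its centre. Bystander.
There are look-alikes about, which are no part of the job. Leave any turquoise or yellow look-alike of the holder alone.

How it is judged:
By the outcome, as a careful person would: the job done as asked, in the order asked, and still so for the second after the job is handed in, with the robot touching nothing.
It also fails if it takes over 69 s, if anything falls off the work surface, if the arm or the gripper's body presses on something with over 40 N, if the wrist force passes 120 N, or if a joint passes its speed limit or range.

### The arm

A 7-joint arm with a two-finger parallel gripper is mounted at the origin on the work surface. World frame = base frame: x ahead of the robot, y to its left, z up, the work surface at z = 0. Lengths are in m, angles in rad, forces in N, time in s.
With the tool pointing down it reaches from about 0.4 to 0.85 m from the base axis. Payload 10.4 kg.
Tool frame: the origin (TCP) lies midway between the tips of the shut fingers; the grasp point (between the pads) lies 19 mm behind it; z points along the fingers, x is the direction in which the jaws open and shut, and the axes are right-handed (so a half turn about z gives the same grasp; the last joint's range is limited). The gripper opens to 85 mm and grips with 20 to 120 N. Pads are 22 mm wide; open, the fingers measure 114 mm over their backs; the gripper's body (76 mm by 85 mm) begins 54 mm behind the grasp point. The pads swing forward as they close: fully open they stand 13 mm farther back than shut.
Start: joints at [-1.136, 0.332, -0.065, 1.46, 0.022, 1.35, -0.088], TCP at [0.276, 0.561, 0.231] pointing down, gripper open.
Joint ranges: [-2.6, 2.6], [-0.5, 2.12], [-1.47, 1.34], [0.16, 2.42], [-1.27, 4.41], [0.06, 2.06], [-2.6, 2.6]. Speed limits (rad/s): [2.22, 2.22, 2.79, 2.79, 3.14, 3.14, 3.14].

### API

Orientations are given as a unit quaternion [x, y, z, w].
In Python, from workcell import monitor, eyes, ticket, models gives the robot as it stands.
- The arm moves only by the tool servo_tool, never from a script. Its argument "motion" is a list of rows, each a list of 7 numbers: the opening, from 0 (shut) to 1 (fully open), then the shift along the tool's x, y, z in m, then the turn, a rotation vector about the tool's x, y, z in degrees. In form: [[fingers, tx, ty, tz, rx, ry, rz], ...]. A call has 1 to 20 rows; each row is the pose to reach, as a shift and turn from the pose commanded when the call began, along the tool's axes at that moment; what a row does not reach only later rows make up. A row lasts 1/8 s, in which the tool goes at most 62.5 mm and 10.7 degrees, less where a joint would pass 70% of its speed; a pose out of reach is approached as far as the arm can. A call with a gripper value outside its range is refused whole. The fingers move at their own pace and stop on an object; "grip_force" is the grip in N (left out, the last holds). Time passes only in rows, so rows that repeat a pose let the fingers close. It gives the time, the measured TCP pose, the force and the opening at its end, in the units of the state.
- monitor.get_obs(): the state, without advancing time (a new reading comes with each control period).
- eyes.camera(name): name is "side" or "top" or "wrist"; returns (picture, depth): 384x512x3 uint8, blue, green, red; 384x512 float32, m along the optical axis (not along the pixel's ray), 0 where there is no reading.
- eyes.camera_info(name): a dict with "intrinsics" (3x3 intrinsics, pixels), "k1" (the pictures are not rectified: a ray, as slopes to the right and down, at radius r is drawn at 1 + k1 r^2 times it, then the intrinsics apply), "extrinsics" (4x4, takes a point from world to camera coordinates); the wrist camera has in their place "tool_from_camera" (4x4, takes a point from camera to tool coordinates, whose origin is the TCP and whose axes are the tool frame's). Camera axes: x right, y down, z forward; pixel columns grow to the right and rows downward; lengths in m; the calibration is good to about 2 mm. A picture is of the moment at which its call begins: read the wrist's pose just before it. camera_info takes no time and is no camera call.
- ticket.hand_in(): hands the job in, once; it reports no verdict.
Trained networks look in the newest picture that a camera, given by its name, has taken for a name from the list of things; names that differ only in an ending like _2 or _b are one class to them, and where a whole thing is asked for, a point or a joint stands for the part that bears it (a point fixed in the world has none). Each returns a list of dicts, best first, with "confidence" (0 to 1); they miss things now and then, are a little off and sometimes report something else, mostly with a low value. They report only what shows in the picture. A call takes as long as a camera call. They do not tell look-alikes from the thing itself.
- models.boxes_of(camera, thing): "point" ([x, y, z] in m, in the coordinates of the camera as it stood for that picture, good to about 4 mm: the middle of the surface that is visible of it).
The state is a dict: "clock": time; "joint_pos": joint angles; "joint_velocities": joint speeds; "tau": joint torques, N m; "position": TCP position; "ee_rot": TCP orientation; "ft_force": force on the tool from outside, world axes, zero at the start; "torque": the same for the moment, N m; "grip_width": opening from 0.0 (shut) to 1.0 (fully open).
Only numpy, scipy, OpenCV 4.12 (cv2) and the standard library are available. Lean on these libraries where they do the work, as an engineer would, in place of code of your own. Each camera call takes 0.05 s, during which the arm holds its last target. There are 200 camera calls.

## Working session

There is one attempt and no reset: what is moved stays moved. The work goes in short steps, Python scripts to look and compute and a tool call to move; the robot and the scene stay as the last step left them, time stands still between calls to the robot, and variables do not carry over. Pictures are saved under pics/ and viewed, about 8 in all and at most 12, crops included, and the job is handed in when it is done.

Besides the shell and the picture viewer there is one more tool, called after "Call:" as name(argument=value, ...), one argument or row to a line, values as JSON. servo_tool: Moves the arm, as the interface text tells. Its arguments: {"type":"object","properties":{"motion":{"type":"array"},"grip_force":{"type":"number"}},"required":["motion"]}

```bash
mkdir -p pics
cat > h.py <<'E'
import numpy as np, cv2
from workcell import monitor, eyes, ticket, models
from scipy.spatial.transform import Rotation as R
def cam_T(name, obs=None):
    i=eyes.camera_info(name)
    if name=='wrist':
        o=obs or monitor.get_obs(); T=np.eye(4); T[:3,:3]=R.from_quat(o['ee_rot']).as_matrix(); T[:3,3]=o['position']
        return T@np.array(i['tool_from_camera'])
    return np.linalg.inv(np.array(i['extrinsics']))
def cloud(name, d, T):
    "world points HxWx3 from depth"
    i=eyes.camera_info(name); K=np.array(i['intrinsics'])
    h,w=d.shape; u,v=np.meshgrid(np.arange(w),np.arange(h))
    p=np.stack([u,v],-1).reshape(-1,1,2).astype(float)
    q=cv2.undistortPoints(p,K,np.array([i['k1'],0,0,0,0.])).reshape(h,w,2)
    P=np.concatenate([q*d[...,None],d[...,None]],-1)
    W=P@T[:3,:3].T+T[:3,3]; W[d<=0]=np.nan
    return W
def shot(name, save=None):
    o=monitor.get_obs(); im,d=eyes.camera(name); T=cam_T(name,o); W=cloud(name,d,T)
    if save: cv2.imwrite(f'pics/{save}.png',im)
    return im,d,T,W
def find(name,thing,T,n=3):
    return [(round(r['confidence'],2),np.round(T[:3,:3]@np.array(r['point'])+T[:3,3],4)) for r in models.boxes_of(name,thing)[:n]]
E
python3 - <<'E'
from h import *
print(monitor.get_obs())
ims=[]
for c in ('top','side'):
    im,d,T,W=shot(c,c+'0'); np.savez(f'{c}0.npz',im=im,W=W); ims.append(im)
    print(c,np.round(T,3).tolist())
    for t in ['holder','collar','link_center','fork_handle','stand','box','free_place','block0_center']: print(t,find(c,t,T))
cv2.imwrite('pics/both.png',cv2.resize(np.vstack(ims),(512,768))[:,:])
E
```

```text
{'clock': 0.0, 'joint_pos': array([-1.13563368,  0.33286251, -0.06470168,  1.46093083,  0.02161961,
        1.34991851, -0.08847528]), 'joint_velocities': array([-1.13478242e-03, -2.87615456e-05, -6.63107346e-04,  7.61125568e-04,
        2.93632331e-04,  1.24767635e-03, -1.03080786e-04]), 'tau': array([ 5.16837154e-04, -6.25454879e+01,  4.92070033e-02, -3.91586566e+01,
        1.62239018e-02,  1.00985711e-02, -3.61251159e-05]), 'position': array([0.27605749, 0.56030923, 0.23052681]), 'ee_rot': array([ 8.49086386e-01,  5.28253541e-01, -5.80507347e-04,  4.11385299e-04]), 'ft_force': array([-0.20994635, -0.56233001, -0.05424711]), 'torque': array([-0.09175213,  0.03261316, -0.07932507]), 'grip_width': 0.9967191512595178}
top [[0.024, -0.985, 0.169, 0.354], [-1.0, -0.026, -0.01, 0.009], [0.014, -0.168, -0.986, 1.038], [0.0, 0.0, 0.0, 1.0]]
holder [(0.89, array([0.2208, 0.2855, 0.0132])), (0.86, array([ 0.2582, -0.2556,  0.0154])), (0.63, array([0.5513, 0.0524, 0.0075]))]
collar [(0.88, array([ 0.2588, -0.237 ,  0.0607])), (0.66, array([0.555 , 0.0666, 0.0577])), (0.52, array([0.2167, 0.3
[... 732 characters left out ...]
ay([0.5444, 0.0108, 0.019 ])), (0.72, array([ 0.2618, -0.2664,  0.011 ]))]
collar [(0.6, array([ 0.2547, -0.2369,  0.0613])), (0.57, array([0.5407, 0.01  , 0.0167])), (0.47, array([0.218 , 0.3129, 0.0539]))]
link_center [(0.88, array([ 0.5714, -0.0234,  0.1099]))]
fork_handle [(0.61, array([0.4998, 0.272 , 0.1096]))]
stand [(0.84, array([0.4904, 0.2531, 0.0581])), (0.69, array([ 0.7389, -0.2766,  0.0499])), (0.25, array([0.5537, 0.0726, 0.0544]))]
box [(0.65, array([0.7613, 0.1832, 0.0319])), (0.63, array([ 0.4827, -0.3279,  0.0399])), (0.62, array([ 0.4717, -0.2851,  0.0612]))]
free_place [(0.62, array([ 0.4906, -0.3244,  0.0085]))]
block0_center [(0.69, array([ 0.4956, -0.3764,  0.073 ]))]
```

View pics/top0.png

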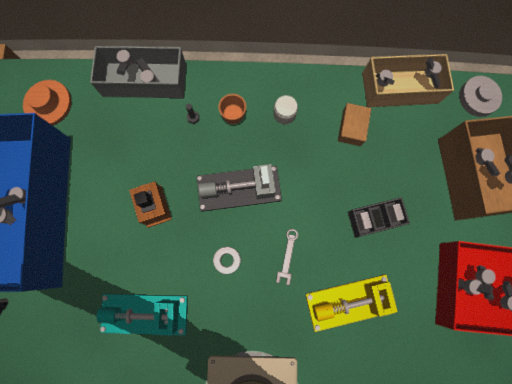

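View pics/side0.png

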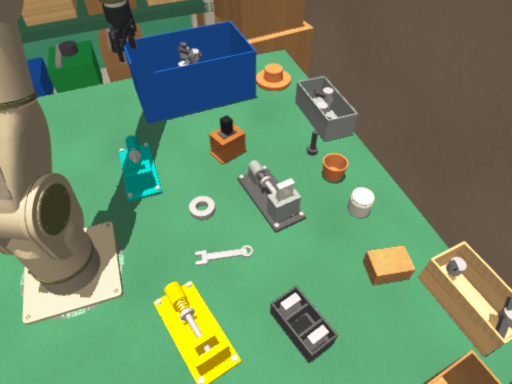

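Top picture: grey holder at (238,187) with the link at (265,175); turquoise (142,315) and yellow (352,303) are look-alikes, so the grey one is meant. The stand with the black handle is at (148,203). The dark box at (379,217) has its middle compartment free. Next I'll measure poses and make a confirming crop.

Run:
```python
from h import *
Z={c:np.load(f'{c}0.npz') for c in('top','side')}
def rect(name,c,r,z0,z1,both=False):
    W=Z[name]['W'].reshape(-1,3)
    m=(np.hypot(W[:,0]-c[0],W[:,1]-c[1])<r)&(W[:,2]>z0)&(W[:,2]<z1); P=W[m]
    if len(P)<5: print(name,'none');return
    (a,b),(w,h),an=cv2.minAreaRect((P[:,:2]*1000).astype(np.float32))
    print(name,len(P),'ctr',round(a,1),round(b,1),'wh',round(w,1),round(h,1),'ang',round(an,2),'z',np.round(np.median(P[:,2]),4),'mean',np.round(P.mean(0)[:2],4))
for n in Z:
    print('base');rect(n,(.555,.05),.16,.006,.018)
    print('pocket');rect(n,(.56,-.016),.07,.076,.088)
    print('linktop');rect(n,(.56,-.016),.06,.122,.136)
    print('collar');rect(n,(.555,.07),.03,.045,.08)
    print('barrel');rect(n,(.54,.13),.06,.055,.08)
    print('standtop');rect(n,(.49,.265),.075,.072,.0835)
    print('shoulder');rect(n,(.49,.265),.06,.0838,.092)
    print('handletop');rect(n,(.495,.275),.05,.128,.142)
    print('boxrim');rect(n,(.484,-.33),.10,.05,.0585)
    print('blocks');rect(n,(.5016,-.3689),.03,.060,.068);rect(n,(.474,-.282),.03,.060,.068)
    print('pad');rect(n,(.4863,-.333),.022,.000,.02)
im=Z['top']['im']
a=cv2.resize(im[140:235,120:290],None,fx=4,fy=4,interpolation=2);b=cv2.resize(im[180:250,330:430],None,fx=4,fy=4)
out=np.zeros((600,680,3),np.uint8);out[:380]=a;out[380:600,:400]=b[:220];cv2.imwrite('pics/crop.png',out)
```

```text
base
top 1779 ctr 556.9 42.7 wh 235.5 280.2 ang 34.56 z 0.0125 mean [0.5536 0.0588]
pocket
top 378 ctr 571.9 -16.8 wh 76.8 48.1 ang 8.86 z 0.0826 mean [ 0.568  -0.0168]
linktop
top 124 ctr 571.7 -16.8 wh 45.3 16.1 ang 8.83 z 0.1307 mean [ 0.5712 -0.0165]
collar
top 162 ctr 555.1 70.7 wh 57.8 30.9 ang 85.06 z 0.0554 mean [0.5561 0.0729]
barrel
top 302 ctr 550.6 112.7 wh 34.5 80.9 ang 8.77 z 0.0636 mean [0.5487 0.1194]
standtop
top 620 ctr 505.4 281.2 wh 92.1 71.8 ang 20.49 z 0.0804 mean [0.5027 0.2764]
shoulder
top 116 ctr 501.1 280.8 wh 78.9 67.2 ang 15.21 z 0.086 mean [0.497  0.2742]
handletop
top 164 ctr 504.9 280.8 wh 30.0 30.1 ang 21.04 z 0.1362 mean [0.5045 0.28  ]
boxrim
top 358 ctr 486.4 -329.0 wh 75.0 141.0 ang 15.21 z 0.0549 mean [ 0.4861 -0.3274]
blocks
top 127 ctr 497.9 -371.9 wh 44.5 21.3 ang 14.65 z 0.0633 mean [ 0.4982 -0.372 ]
top 126 ctr 474.4 -286.8 wh 44.0 20.8 ang 15.8 z 0.0633 mean [ 0.4745 -0.2858]
pad
top 154 ctr 486.7 -336.1 wh 43.1 27.8 ang 14.02 z 0.0081 mean [ 0.4868 -0.3368]
base
side 1049 ctr 553.3 42.1 wh 212.7 239.7 ang 41.01 z 0.0117 mean [0.5454 0.039 
[... 243 characters left out ...]
[0.5541 0.0712]
barrel
side 185 ctr 549.5 112.6 wh 34.3 80.4 ang 6.76 z 0.0628 mean [0.5464 0.1167]
standtop
side 311 ctr 504.5 279.1 wh 93.1 72.7 ang 16.69 z 0.0797 mean [0.4997 0.2679]
shoulder
side 68 ctr 509.5 282.1 wh 61.6 38.1 ang 23.93 z 0.0862 mean [0.5008 0.2715]
handletop
side 82 ctr 504.1 279.1 wh 30.2 29.7 ang 19.48 z 0.1358 mean [0.5031 0.2773]
boxrim
side 570 ctr 486.9 -328.9 wh 76.5 140.4 ang 15.44 z 0.0546 mean [ 0.4859 -0.3318]
blocks
side 212 ctr 499.1 -372.7 wh 44.2 20.7 ang 15.24 z 0.063 mean [ 0.4986 -0.3732]
side 180 ctr 474.7 -285.4 wh 44.6 20.7 ang 15.06 z 0.0632 mean [ 0.4742 -0.2863]
pad
side 190 ctr 487.2 -329.8 wh 37.3 41.0 ang 52.7 z 0.0084 mean [ 0.4867 -0.328 ]
```

View pics/crop.png

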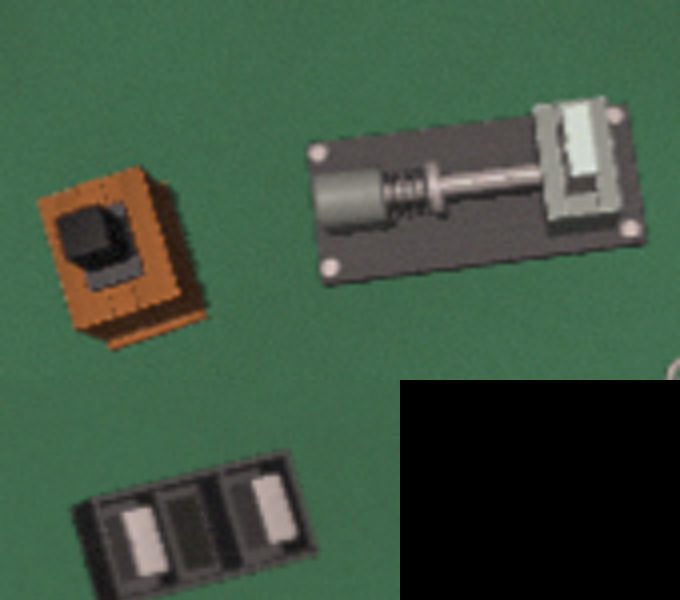

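Crop: grey steel holder with bar and link, stand with the black handle, and dark box with an empty middle compartment (pad visible). All of them fit the description. Next I compute the move to hover over the handle.

```bash
cat >> h.py <<'E'
def go(x,y,z,yaw):
    "tool-frame shift (m) and rotvec (deg) to TCP x,y,z (mm), jaw axis yaw (deg), pointing down"
    o=monitor.get_obs(); R0=R.from_quat(o['ee_rot']); a=np.radians(yaw)
    Rt=R.from_matrix(np.array([[np.cos(a),np.sin(a),0],[np.sin(a),-np.cos(a),0],[0,0,-1]]))
    s=R0.inv().apply(np.array([x,y,z])/1000-o['position'])
    print('shift',np.round(s,4),'rot',np.round((R0.inv()*Rt).as_rotvec(degrees=True),2))
def st():
    o=monitor.get_obs(); M=R.from_quat(o['ee_rot']).as_matrix()
    print('t',round(o['clock'],2),'p',np.round(o['position']*1000,1),'yaw',round(np.degrees(np.arctan2(M[1,0],M[0,0])),2),'zax',np.round(M[:,2],4),'F',np.round(o['ft_force'],1),'g',round(o['grip_width'],3),'q',np.round(o['joint_pos'],2))
E
python3 -c "
from h import *
st();go(504.5,280,230,-69.5)"
```

```text
t 0.9 p [276.2 560.7 231.3] yaw 63.77 zax [ 0.e+00  1.e-04 -1.e+00] F [ 0.8  0.4 -0. ] g 0.996 q [-1.14  0.33 -0.06  1.46  0.02  1.35 -0.09]
shift [-0.1509  0.3288  0.0013] rot [-1.0000e-02 -0.0000e+00  1.3327e+02]
```

Call:
servo_tool(
  motion=[
    [1,-0.151,0.329,0,0,0,133.3],
    [1,-0.151,0.329,0,0,0,133.3],
    [1,-0.151,0.329,0,0,0,133.3],
    [1,-0.151,0.329,0,0,0,133.3],
    [1,-0.151,0.329,0,0,0,133.3],
    [1,-0.151,0.329,0,0,0,133.3],
    [1,-0.151,0.329,0,0,0,133.3],
    [1,-0.151,0.329,0,0,0,133.3],
    [1,-0.151,0.329,0,0,0,133.3],
    [1,-0.151,0.329,0,0,0,133.3],
    [1,-0.151,0.329,0,0,0,133.3],
    [1,-0.151,0.329,0,0,0,133.3],
    [1,-0.151,0.329,0,0,0,133.3],
    [1,-0.151,0.329,0,0,0,133.3],
    [1,-0.151,0.329,0,0,0,133.3],
    [1,-0.151,0.329,0,0,0,133.3],
  ],
)

```text
clock: 2.9
position: [0.5046, 0.2798, 0.2314]
ee_rot: [0.822, -0.57, -0.0, -0.0]
ft_force: [-0.1, 0.2, -0.6]
grip_width: 1.001
```

```bash
cat >> h.py <<'E'
def rect(W,c,r,z0,z1,name=''):
    W=W.reshape(-1,3)
    P=W[(np.hypot(W[:,0]*1000-c[0],W[:,1]*1000-c[1])<r)&(W[:,2]*1000>z0)&(W[:,2]*1000<z1)]
    if len(P)<5: print(name,'none');return
    (a,b),(w,h),an=cv2.minAreaRect((P[:,:2]*1000).astype(np.float32))
    print(name,len(P),'ctr',round(a,1),round(b,1),'wh',round(w,1),round(h,1),'ang',round(an,2),'z',np.round(np.median(P[:,2])*1000,1))
E
python3 -c "
from h import *
st();im,d,T,W=shot('wrist','w1')
rect(W,(505,280),40,130,142,'handle');rect(W,(505,280),75,74,83,'stand');rect(W,(505,280),45,83.5,91,'shoulder')
go(504.5,280,98,-69.5)"
```

```text
t 2.9 p [504.6 279.8 231.4] yaw -69.47 zax [ 1.e-04  2.e-04 -1.e+00] F [-0.1  0.2 -0.6] g 1.001 q [-0.92  0.23  0.39  1.61 -0.09  1.32 -1.73]
handle 962 ctr 505.3 280.4 wh 29.3 29.7 ang 19.26 z 136.2
stand 3086 ctr 504.6 280.0 wh 91.0 70.4 ang 20.5 z 80.5
shoulder 406 ctr 506.9 280.8 wh 45.8 35.9 ang 20.63 z 86.4
shift [-0.0002  0.      0.1333] rot [-0.    0.01  0.01]
```

Call:
servo_tool(
  motion=[
    [1,0,0,0.05,0,0,0],
    [1,0,0,0.1,0,0,0],
    [1,0,0,0.133,0,0,0],
    [1,0,0,0.133,0,0,0],
    [0,0,0,0.133,0,0,0],
    [0,0,0,0.133,0,0,0],
    [0,0,0,0.133,0,0,0],
    [0,0,0,0.133,0,0,0],
    [0,0,0,0.133,0,0,0],
    [0,0,0,0.133,0,0,0],
    [0,0,0,0.133,0,0,0],
    [0,0,0,0.133,0,0,0],
  ],
  grip_force=80,
)

```text
clock: 4.45
position: [0.5052, 0.2803, 0.0996]
ee_rot: [0.822, -0.57, 0.0, -0.001]
ft_force: [-1.7, -0.6, 7.0]
grip_width: 0.338
```

```bash
python3 -c "
from h import *
st()"
```

```text
t 4.45 p [505.2 280.3  99.6] yaw -69.53 zax [ 0.0015  0.0014 -1.    ] F [-1.7 -0.6  7. ] g 0.338 q [-0.89  0.35  0.37  1.76 -0.14  1.06 -1.69]
```

Call:
servo_tool(
  motion=[
    [0,0,0,-0.03,0,0,0],
    [0,0,0,-0.06,0,0,0],
    [0,0,0,-0.105,0,0,0],
    [0,0,0,-0.105,0,0,0],
  ],
)

```text
clock: 4.95
position: [0.5062, 0.2805, 0.2068]
ee_rot: [0.821, -0.57, 0.001, -0.003]
ft_force: [-0.3, -0.3, -2.4]
grip_width: 0.342
```

```bash
python3 -c "
from h import *
st();go(560.4,51.8,203,-81.15)"
```

```text
t 4.95 p [506.2 280.5 206.8] yaw -69.54 zax [ 0.0046  0.0037 -1.    ] F [-0.3 -0.3 -2.4] g 0.342 q [-0.92  0.24  0.39  1.65 -0.1   1.26 -1.72]
shift [0.2333 0.0292 0.0032] rot [-0.31  0.14 11.61]
```

Call:
servo_tool(
  motion=[
    [0,0.058,0.007,0,0,0,3],
    [0,0.116,0.015,0,0,0,6],
    [0,0.175,0.022,0,0,0,9],
    [0,0.21,0.027,0,0,0,11],
    [0,0.233,0.029,0,0,0,11.6],
    [0,0.233,0.029,0,0,0,11.6],
    [0,0.233,0.029,0,0,0,11.6],
  ],
)

```text
clock: 5.82
position: [0.5584, 0.0523, 0.2025]
ee_rot: [0.76, -0.65, -0.001, 0.0]
ft_force: [0.1, 0.3, -1.3]
grip_width: 0.342
```

```bash
python3 -c "
from h import *
st();im,d,T,W=shot('wrist','w2')
rect(W,(571,-17),60,77,87,'pocket');rect(W,(571,-17),45,124,136,'link');rect(W,(559,62),30,48,58,'rod');rect(W,(558,90),30,58,68,'collar')
i2,d2,T2,W2=shot('side','s2');np.savez('w2.npz',W=W,W2=W2)
o=np.hstack([im,i2]);cv2.imwrite('pics/ws2.png',cv2.resize(o,(800,300)))
go(560.4,51.8,203,-81.15)"
```

```text
t 5.83 p [558.4  52.3 202.5] yaw -81.07 zax [-1.2e-03  2.0e-04 -1.0e+00] F [ 0.1  0.3 -1.3] g 0.342 q [-0.66  0.22  0.56  1.7  -0.12  1.25 -1.49]
pocket 1867 ctr 571.3 -18.7 wh 76.3 47.9 ang 8.84 z 82.3
link 1004 ctr 571.1 -18.7 wh 44.8 16.2 ang 8.57 z 131.0
rod 510 ctr 559.7 62.4 wh 33.8 59.5 ang 11.58 z 54.3
collar 663 ctr 554.1 94.5 wh 31.5 49.5 ang 7.71 z 63.2
shift [ 0.0012 -0.0017 -0.0001] rot [0.04 0.02 0.13]
```

View pics/ws2.png

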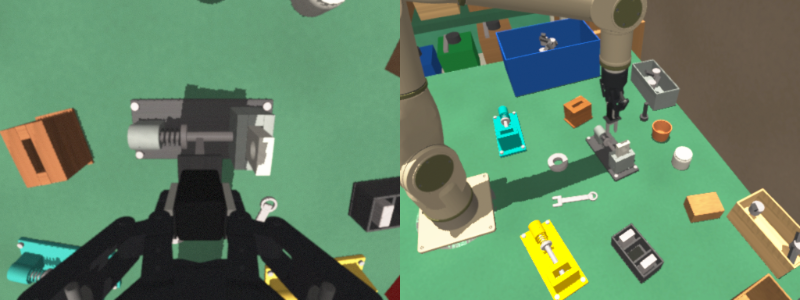

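Wrist view: the tool is held upright over the bare rod at about (200,135) between pocket and collar, and the slot is empty. Side view agrees. Going down astride the rod.

Call:
servo_tool(
  motion=[
    [0,0.001,-0.002,0,0,0,0],
    [0,0.001,-0.002,0.02,0,0,0],
    [0,0.001,-0.002,0.04,0,0,0],
    [0,0.001,-0.002,0.055,0,0,0],
    [0,0.001,-0.002,0.065,0,0,0],
    [0,0.001,-0.002,0.075,0,0,0],
    [0,0.001,-0.002,0.085,0,0,0],
    [0,0.001,-0.002,0.093,0,0,0],
    [0,0.001,-0.002,0.093,0,0,0],
  ],
)

```text
clock: 7.05
position: [0.5607, 0.0507, 0.1097]
ee_rot: [0.76, -0.65, -0.0, 0.0]
ft_force: [0.3, 0.5, -1.3]
grip_width: 0.339
```

```bash
python3 -c "
from h import *
st()"
```

```text
t 7.05 p [560.7  50.7 109.7] yaw -81.13 zax [-9.e-04 -2.e-04 -1.e+00] F [ 0.3  0.5 -1.3] g 0.339 q [-0.62  0.32  0.54  1.8  -0.19  1.07 -1.44]
```

Call:
servo_tool(
  motion=[
    [0,-0.006,0,0,0,0,0],
    [0,-0.012,0,0,0,0,0],
    [0,-0.016,0,0,0,0,0],
    [0,-0.02,0,0,0,0,0],
    [0,-0.024,0,0,0,0,0],
    [0,-0.028,0,0,0,0,0],
    [0,-0.032,0,0,0,0,0],
    [0,-0.036,0,0,0,0,0],
    [0,-0.036,0,0,0,0,0],
  ],
  grip_force=110,
)

```text
clock: 8.18
position: [0.5558, 0.0849, 0.1105]
ee_rot: [0.759, -0.651, 0.001, 0.0]
ft_force: [0.8, -5.2, -0.7]
grip_width: 0.338
```

```bash
python3 -c "
from h import *
st();im,d,T,W=shot('wrist','w3')
rect(W,(571,-18),45,124,170,'link')
W=W.reshape(-1,3)*1000
a=np.radians(8.85);dx=W[:,0]-571.2;dy=W[:,1]+18;hx=dx*np.cos(a)+dy*np.sin(a);hy=-dx*np.sin(a)+dy*np.cos(a)
m=(abs(hx)<14)&(hy>85)&(hy<128)&(W[:,2]>58)&(W[:,2]<70)
print(np.histogram(hy[m],np.arange(85,129,3)))"
```

```text
t 8.18 p [555.8  84.9 110.5] yaw -81.17 zax [ 7.0e-04 -1.8e-03 -1.0e+00] F [ 0.8 -5.2 -0.7] g 0.338 q [-0.68  0.32  0.52  1.8  -0.18  1.07 -1.51]
link 8170 ctr 571.8 -22.0 wh 46.9 19.9 ang 10.03 z 153.8
(array([ 0,  0,  0,  0,  0,  0,  0,  2,  7,  4,  0,  0,  0, 21]), array([ 85,  88,  91,  94,  97, 100, 103, 106, 109, 112, 115, 118, 121,
       124, 127]))
```

Call:
servo_tool(
  motion=[
    [0,0.006,0,0,0,0,0],
    [0,0.012,0,0,0,0,0],
    [0,0.018,0,0,0,0,0],
    [0,0.024,0,0,0,0,0],
    [0,0.03,0,0,0,0,0],
    [0,0.036,0,0,0,0,0],
    [0,0.036,0,0,0,0,0],
  ],
)

```text
clock: 9.1
position: [0.5611, 0.0503, 0.1103]
ee_rot: [0.759, -0.651, -0.0, -0.0]
ft_force: [0.5, -0.7, -1.9]
grip_width: 0.335
```

```bash
python3 -c "
from h import *
st();im,d,T,W=shot('side','s4');
rect(W,(571,-18),45,150,170,'linktop');rect(W,(571,-18),45,124,136,'side')
W=W.reshape(-1,3)*1000
a=np.radians(8.85);dx=W[:,0]-571.2;dy=W[:,1]+18;hx=dx*np.cos(a)+dy*np.sin(a);hy=-dx*np.sin(a)+dy*np.cos(a)
m=(abs(hx)<14)&(hy>75)&(hy<128)&(W[:,2]>57)&(W[:,2]<70)
print(np.histogram(hy[m],np.arange(76,129,3)))
W=np.load('side0.npz')['W'].reshape(-1,3)*1000
dx=W[:,0]-571.2;dy=W[:,1]+18;hx=dx*np.cos(a)+dy*np.sin(a);hy=-dx*np.sin(a)+dy*np.cos(a)
m=(abs(hx)<14)&(hy>75)&(hy<128)&(W[:,2]>57)&(W[:,2]<70)
print(np.histogram(hy[m],np.arange(76,129,3))[0])"
```

```text
t 9.1 p [561.1  50.3 110.3] yaw -81.17 zax [-1.e-04  1.e-04 -1.e+00] F [ 0.5 -0.7 -1.9] g 0.335 q [-0.62  0.32  0.54  1.8  -0.19  1.07 -1.44]
linktop 173 ctr 568.1 0.9 wh 45.3 51.0 ang 9.44 z 159.7
side 94 ctr 567.5 -0.4 wh 44.5 51.2 ang 8.91 z 128.8
(array([0, 0, 0, 0, 1, 2, 2, 0, 1, 0, 0, 0, 1, 0, 2, 4, 2]), array([ 76,  79,  82,  85,  88,  91,  94,  97, 100, 103, 106, 109, 112,
       115, 118, 121, 124, 127]))
[ 0  0  1  0 14  6  7  3  1  1  4  0  6  1  4  2  4]
```

Call:
servo_tool(
  motion=[
    [0,0,0,-0.02,0,0,0],
    [0,0,0,-0.05,0,0,0],
    [0,0,0,-0.08,0,0,0],
    [0,0,0,-0.095,0,0,0],
    [0,0,0,-0.095,0,0,0],
  ],
)

```text
clock: 9.78
position: [0.5614, 0.051, 0.2057]
ee_rot: [0.76, -0.65, 0.0, -0.001]
ft_force: [0.3, 0.0, -2.2]
grip_width: 0.334
```

```bash
python3 -c "
from h import *
st();go(505.1,280.2,206,-69.5)"
```

```text
t 9.78 p [561.4  51.  205.7] yaw -81.11 zax [ 1.2e-03  7.0e-04 -1.0e+00] F [ 0.3  0.  -2.2] g 0.334 q [-0.65  0.23  0.56  1.69 -0.13  1.26 -1.48]
shift [-2.352e-01  2.020e-02 -2.000e-04] rot [ -0.08   0.02 -11.61]
```

Call:
servo_tool(
  motion=[
    [0,-0.05,0.004,0,0,0,-3],
    [0,-0.1,0.008,0,0,0,-6],
    [0,-0.15,0.013,0,0,0,-8],
    [0,-0.2,0.017,0,0,0,-10],
    [0,-0.225,0.019,0,0,0,-11.6],
    [0,-0.235,0.02,0,0,0,-11.6],
    [0,-0.235,0.02,0,0,0,-11.6],
    [0,-0.235,0.02,0,0,0,-11.6],
  ],
)

```text
clock: 10.78
position: [0.5059, 0.2778, 0.2053]
ee_rot: [0.821, -0.571, 0.0, 0.0]
ft_force: [0.7, -0.1, -1.4]
grip_width: 0.336
```

```bash
python3 -c "
from h import *
st();im,d,T,W=shot('wrist','w5');i2,d2,T2,W2=shot('side','s5')
# blade/tines from side cam: points near below gripper
P=W2.reshape(-1,3)*1000
P=P[(np.hypot(P[:,0]-505,P[:,1]-280)<35)&(P[:,2]>100)&(P[:,2]<190)]
a=np.radians(20.5)
for z in range(100,190,10):
    Q=P[(P[:,2]>=z)&(P[:,2]<z+10)]
    if len(Q): x=(Q[:,0]-505.1)*np.cos(a)+(Q[:,1]-280.2)*np.sin(a);y=-(Q[:,0]-505.1)*np.sin(a)+(Q[:,1]-280.2)*np.cos(a);print(z,len(Q),np.round([x.min(),x.max(),y.min(),y.max()],1))
h,w=i2.shape[:2];c=i2[60:220,180:320];cv2.imwrite('pics/s5c.png',cv2.resize(c,None,fx=3.6,fy=3.6,interpolation=2))
go(505.1,280.2,206,-69.5)"
```

```text
t 10.78 p [505.9 277.8 205.3] yaw -69.7 zax [ 2.e-04 -6.e-04 -1.e+00] F [ 0.7 -0.1 -1.4] g 0.336 q [-0.92  0.25  0.4   1.65 -0.1   1.27 -1.72]
110 5 [-19.3  18.5  -5.    1.8]
120 17 [-22.5  21.5  -7.2  -0.7]
130 23 [-21.6  22.4  -8.2   3.8]
140 24 [-23.1  21.3  -7.3   3.7]
150 23 [-21.4  18.2  -7.6   3.8]
160 25 [-21.5  19.5  -8.3   2. ]
170 19 [-20.2  17.7  -8.4  -0.6]
180 22 [-24.4  23.8 -20.7   2.2]
shift [-0.002  -0.0001 -0.0006] rot [-0.01 -0.01 -0.17]
```

View pics/s5c.png

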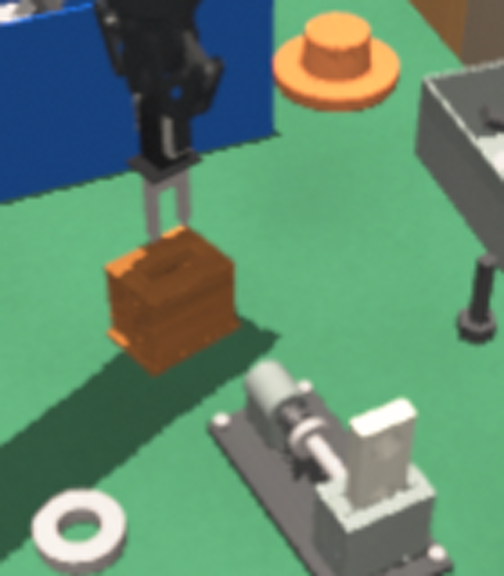

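Side crop: the tool hangs straight above the slot (170,260), the link is popped up (385,450) and the collar is home. Inserting.

Call:
servo_tool(
  motion=[
    [0,-0.002,0,0,0,0,0.2],
    [0,-0.002,0,0.015,0,0,0.2],
    [0,-0.002,0,0.03,0,0,0.2],
    [0,-0.002,0,0.045,0,0,0.2],
    [0,-0.002,0,0.06,0,0,0.2],
    [0,-0.002,0,0.075,0,0,0.2],
    [0,-0.002,0,0.09,0,0,0.2],
    [0,-0.002,0,0.098,0,0,0.2],
    [0,-0.002,0,0.104,0,0,0.2],
    [0,-0.002,0,0.104,0,0,0.2],
  ],
)

```text
clock: 12.12
position: [0.5043, 0.2817, 0.1011]
ee_rot: [0.821, -0.572, -0.0, 0.0]
ft_force: [-0.3, 0.7, -1.7]
grip_width: 0.337
```

```bash
python3 -c "
from h import *
st()"
```

```text
t 12.12 p [504.3 281.7 101.1] yaw -69.73 zax [-2.e-04 -1.e-04 -1.e+00] F [-0.3  0.7 -1.7] g 0.337 q [-0.9   0.35  0.38  1.76 -0.14  1.06 -1.69]
```

Call:
servo_tool(
  motion=[
    [0,0.0015,0,0.0015,0,0,0],
    [0,0.0015,0,0.002,0,0,0],
    [0.5,0.0015,0,0.002,0,0,0],
    [0.8,0.0015,0,0.002,0,0,0],
    [0.8,0.0015,0,0.002,0,0,0],
    [0.8,0.0015,0,0.002,0,0,0],
    [0.8,0.0015,0,-0.05,0,0,0],
    [0.8,0.0015,0,-0.1,0,0,0],
    [0.8,0.0015,0,-0.13,0,0,0],
    [0.8,0.0015,0,-0.13,0,0,0],
  ],
)

```text
clock: 13.38
position: [0.506, 0.2808, 0.234]
ee_rot: [0.82, -0.572, 0.001, -0.002]
ft_force: [0.1, -0.7, -0.7]
grip_width: 0.798
```

```bash
python3 -c "
from h import *
st();im,d,T,W=shot('wrist','w6')
rect(W,(505,280),40,130,142,'handle');rect(W,(505,280),75,74,83,'stand');rect(W,(505,280),45,83.5,91,'shoulder')
go(571.3,-18.1,235,-81.15)"
```

```text
t 13.38 p [506.  280.8 234. ] yaw -69.74 zax [ 0.0036  0.0031 -1.    ] F [ 0.1 -0.7 -0.7] g 0.798 q [-0.92  0.23  0.4   1.61 -0.09  1.32 -1.73]
handle 935 ctr 506.0 279.0 wh 29.2 29.0 ang 20.5 z 136.3
stand 3022 ctr 504.7 280.1 wh 90.8 70.2 ang 20.38 z 80.5
shoulder 407 ctr 514.8 282.6 wh 30.0 36.3 ang 21.27 z 86.4
shift [ 0.303   0.0415 -0.0032] rot [-0.1   0.05 11.42]
```

Call:
servo_tool(
  motion=[
    [0.8,0.06,0.008,0,0,0,4],
    [0.8,0.12,0.016,0,0,0,8],
    [0.8,0.18,0.024,0,0,0,10],
    [0.8,0.24,0.033,0,0,0,11.4],
    [0.8,0.285,0.039,0,0,0,11.4],
    [0.8,0.303,0.0415,0,0,0,11.4],
    [0.8,0.303,0.0415,0,0,0,11.4],
    [0.8,0.303,0.0415,0,0,0,11.4],
    [0.8,0.303,0.0415,0,0,0,11.4],
  ],
)

```text
clock: 14.55
position: [0.5707, -0.0168, 0.231]
ee_rot: [0.76, -0.649, -0.0, -0.0]
ft_force: [0.0, 0.3, 0.2]
grip_width: 0.798
```

```bash
python3 -c "
from h import *
st();im,d,T,W=shot('wrist','w7')
rect(W,(571,-18),40,154,166,'linktop');rect(W,(571,-18),60,77,87,'pocket')
go(571.3,-18.1,126,-81.15)"
```

```text
t 14.55 p [570.7 -16.8 231. ] yaw -81.01 zax [-5.e-04  4.e-04 -1.e+00] F [0.  0.3 0.2] g 0.798 q [-0.57  0.23  0.62  1.64 -0.14  1.32 -1.35]
linktop 946 ctr 571.1 -18.9 wh 45.0 16.0 ang 8.74 z 160.5
pocket 1861 ctr 571.4 -18.9 wh 76.2 48.0 ang 8.94 z 82.4
shift [ 0.0011 -0.0004  0.1051] rot [0.01 0.02 0.13]
```

Call:
servo_tool(
  motion=[
    [0.8,0.0015,0,0.03,0,0,0.1],
    [0.8,0.0015,0,0.06,0,0,0.1],
    [0.8,0.0015,0,0.09,0,0,0.1],
    [0.8,0.0015,0,0.109,0,0,0.1],
    [0.8,0.0015,0,0.109,0,0,0.1],
    [0,0.0015,0,0.109,0,0,0.1],
    [0,0.0015,0,0.109,0,0,0.1],
    [0,0.0015,0,0.109,0,0,0.1],
    [0,0.0015,0,0.109,0,0,0.1],
    [0,0.0015,0,0.109,0,0,0.1],
    [0,0.0015,0,0.109,0,0,0.1],
    [0,0.0015,0,0.109,0,0,0.1],
  ],
  grip_force=60,
)

```text
clock: 16.1
position: [0.5715, -0.0198, 0.1225]
ee_rot: [0.759, -0.651, 0.0, -0.0]
ft_force: [1.8, -0.2, 2.4]
grip_width: 0.179
```

```bash
python3 -c "
from h import *
st()"
```

```text
t 16.1 p [571.5 -19.8 122.5] yaw -81.23 zax [ 7.e-04  1.e-04 -1.e+00] F [ 1.8 -0.2  2.4] g 0.179 q [-0.54  0.33  0.59  1.77 -0.21  1.1  -1.3 ]
```

Call:
servo_tool(
  motion=[
    [0,0,0,-0.008,0,0,0],
    [0,0,0,-0.02,0,0,0],
    [0,0,0,-0.035,0,0,0],
    [0,0,0,-0.055,0,0,0],
    [0,0,0,-0.07,0,0,0],
    [0,0,0,-0.07,0,0,0],
  ],
)

```text
clock: 16.85
position: [0.5718, -0.0198, 0.1937]
ee_rot: [0.759, -0.651, 0.001, -0.001]
ft_force: [-0.4, -0.7, -2.1]
grip_width: 0.177
```

```bash
python3 -c "
from h import *
st();go(486.7,-329,193,-74.7)"
```

```text
t 16.85 p [571.8 -19.8 193.7] yaw -81.23 zax [ 2.3e-03  6.0e-04 -1.0e+00] F [-0.4 -0.7 -2.1] g 0.177 q [-0.56  0.26  0.61  1.69 -0.16  1.24 -1.33]
shift [0.2926 0.1313 0.0003] rot [-0.14  0.01 -6.53]
```

Call:
servo_tool(
  motion=[
    [0,0.03,0.013,0,0,0,-1],
    [0,0.075,0.034,0,0,0,-2],
    [0,0.12,0.054,0,0,0,-3],
    [0,0.165,0.074,0,0,0,-4],
    [0,0.21,0.094,0,0,0,-5],
    [0,0.25,0.112,0,0,0,-6.5],
    [0,0.28,0.126,0,0,0,-6.5],
    [0,0.2925,0.1315,0,0,0,-6.5],
    [0,0.2925,0.1315,0,0,0,-6.5],
    [0,0.2925,0.1315,0,0,0,-6.5],
    [0,0.2925,0.1315,0,0,0,-6.5],
  ],
)

```text
clock: 18.23
position: [0.4866, -0.3275, 0.1922]
ee_rot: [0.795, -0.606, -0.0, -0.0]
ft_force: [0.1, 0.6, -2.3]
grip_width: 0.175
```

```bash
python3 -c "
from h import *
st();im,d,T,W=shot('wrist','w8');i2,d2,T2,W2=shot('side','s8');i3,d3,T3,W3=shot('top','t8')
rect(W,(487,-329),95,50,58,'boxrim');rect(W,(498,-372),35,60,68,'b0');rect(W,(474.4,-286),35,60,68,'b1')
for n,V in(('side',W2),('top',W3)):
  P=V.reshape(-1,3)*1000; P=P[(np.hypot(P[:,0]-487,P[:,1]+329)<50)&(P[:,2]>100)&(P[:,2]<185)]
  a=np.radians(15.3); x=(P[:,0]-486.7)*np.cos(a)+(P[:,1]+329)*np.sin(a);y=-(P[:,0]-486.7)*np.sin(a)+(P[:,1]+329)*np.cos(a)
  for z in range(110,180,10):
    m=(P[:,2]>=z)&(P[:,2]<z+10)
    if m.sum(): print(n,z,m.sum(),np.round([x[m].min(),x[m].max(),y[m].min(),y[m].max()],1))
  print('zmin',P[:,2].min() if len(P) else None)
c=i2[200:384,180:400];cv2.imwrite('pics/s8c.png',np.hstack([cv2.resize(c,(440,368),interpolation=2),cv2.resize(im,(360,270))[:,:].copy() if 0 else cv2.copyMakeBorder(cv2.resize(im,(360,270)),0,98,0,0,0)]))
go(486.7,-329,193,-74.7)"
```

```text
t 18.23 p [ 486.6 -327.5  192.2] yaw -74.61 zax [ 1.e-04  6.e-04 -1.e+00] F [ 0.1  0.6 -2.3] g 0.175 q [-0.1   0.33  0.76  1.65 -0.23  1.25 -0.6 ]
boxrim 1922 ctr 486.5 -330.8 wh 74.1 140.9 ang 15.33 z 55.0
b0 753 ctr 498.4 -373.9 wh 43.7 20.1 ang 15.19 z 63.3
b1 755 ctr 474.4 -287.3 wh 44.1 20.2 ang 14.88 z 63.4
side 120 5 [-20.9  16.2  -6.5   9.7]
side 130 46 [-21.8  22.1  -7.   10.1]
side 140 52 [-22.6  21.   -7.    9.1]
side 150 27 [-22.2  21.4  -7.2   9.3]
side 160 32 [-22.5   5.9  -7.3   8.8]
side 170 27 [-22.5  -4.1  -6.8   9.7]
zmin 126.97110637978348
top 120 2 [-4.9 20.5  9.6  9.7]
top 130 31 [-20.8  21.8   8.   11.1]
top 140 15 [-22.3  16.2  -2.4  10.7]
top 150 10 [-21.4  22.    8.1   9.9]
top 160 11 [-22.2  21.5   8.2   9.8]
top 170 9 [-22.3  20.4   1.7   9.4]
zmin 129.26985003610525
shift [ 0.0008 -0.0003 -0.0007] rot [-0.01  0.01  0.04]
```

View pics/s8c.png

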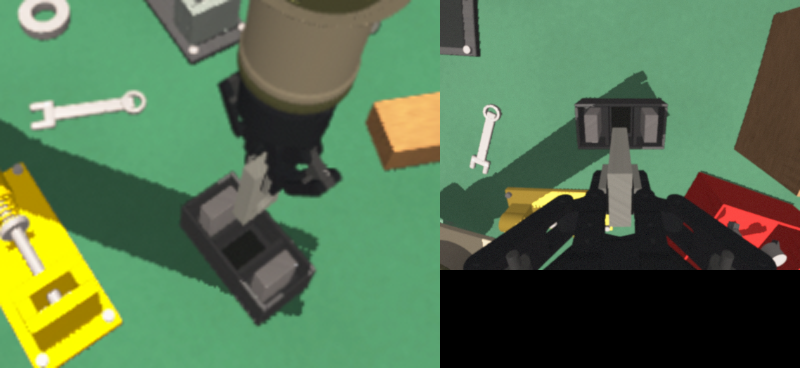

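Side and wrist views: the link hangs upright over the free middle compartment at (245,245), no tilt measured. Lowering.

Call:
servo_tool(
  motion=[
    [0,0.002,0,0.02,0,0,0],
    [0,0.002,0,0.045,0,0,0],
    [0,0.002,0,0.07,0,0,0],
    [0,0.002,0,0.09,0,0,0],
    [0,0.002,0,0.105,0,0,0],
    [0,0.002,0,0.114,0,0,0],
    [0,0.002,0,0.118,0,0,0],
    [0,0.002,0,0.118,0,0,0],
    [0,0.002,0,0.118,0,0,0],
  ],
)

```text
clock: 19.5
position: [0.4867, -0.3311, 0.0749]
ee_rot: [0.795, -0.607, 0.0, -0.0]
ft_force: [-1.1, 0.5, -2.7]
grip_width: 0.179
```

```bash
python3 -c "
from h import *
st()"
```

```text
t 19.5 p [ 486.7 -331.1   74.9] yaw -74.72 zax [ 1.e-03 -3.e-04 -1.e+00] F [-1.1  0.5 -2.7] g 0.179 q [-0.04  0.46  0.7   1.77 -0.34  1.04 -0.52]
```

Free hanging still; easing down in 1 mm rows to feel the pad.

Call:
servo_tool(
  motion=[
    [0,0,0,0.001,0,0,0],
    [0,0,0,0.002,0,0,0],
    [0,0,0,0.003,0,0,0],
    [0,0,0,0.003,0,0,0],
  ],
)

```text
clock: 20.0
position: [0.4863, -0.3309, 0.0712]
ee_rot: [0.795, -0.607, -0.0, -0.0]
ft_force: [0.4, 0.3, -2.6]
grip_width: 0.177
```

```bash
python3 -c "
from h import *
st();im,d,T,W=shot('side')
W=W.reshape(-1,3)*1000
P=W[(np.hypot(W[:,0]-487,W[:,1]+331)<28)]
for z in range(60,125,4):
  m=(P[:,2]>=z)&(P[:,2]<z+4);print(z,m.sum(),end='; ')"
```

```text
t 20.0 p [ 486.3 -330.9   71.2] yaw -74.73 zax [-1.e-04  1.e-04 -1.e+00] F [ 0.4  0.3 -2.6] g 0.177 q [-0.04  0.47  0.7   1.77 -0.34  1.03 -0.52]
60 6; 64 5; 68 8; 72 7; 76 8; 80 13; 84 15; 88 14; 92 15; 96 14; 100 13; 104 49; 108 44; 112 10; 116 17; 120 26; 124 15;
```

Call:
servo_tool(
  motion=[
    [0,0,0,0.001,0,0,0],
    [0,0,0,0.0015,0,0,0],
    [0,0,0,0.002,0,0,0],
    [0,0,0,0.002,0,0,0],
  ],
)

```text
clock: 20.55
position: [0.4866, -0.3312, 0.071]
ee_rot: [0.795, -0.607, 0.0, -0.001]
ft_force: [-5.4, 4.1, 17.7]
grip_width: 0.177
```

Call:
servo_tool(
  motion=[
    [0,0,0,-0.001,0,0,0],
    [0,0,0,-0.0012,0,0,0],
    [0.3,0,0,-0.0012,0,0,0],
    [0.4,0,0,-0.0012,0,0,0],
    [0.45,0,0,-0.0012,0,0,0],
    [0.45,0,0,-0.0012,0,0,0],
    [0.45,0,0,-0.015,0,0,0],
    [0.45,0,0,-0.04,0,0,0],
    [0.45,0,0,-0.08,0,0,0],
    [0.45,0,0,-0.13,0,0,0],
    [0.45,0,0,-0.16,0,0,0],
    [0.45,0,0,-0.16,0,0,0],
  ],
)

```text
clock: 22.05
position: [0.4872, -0.3319, 0.2326]
ee_rot: [0.795, -0.607, 0.002, -0.001]
ft_force: [0.2, 0.3, -1.3]
grip_width: 0.45
```

```bash
python3 -c "
from h import *
st();im,d,T,W=shot('wrist','w9');i2,d2,T2,W2=shot('side','s9');i3,d3,T3,W3=shot('top','t9')
for n,V in(('w',W),('s',W2)):
  rect(V,(486.6,-330),35,102,115,n+' linktop')
rect(W,(487,-329),95,50,58,'boxrim');rect(W,(498,-372),35,60,68,'b0');rect(W,(474.4,-286),35,60,68,'b1')
for n,V in(('side',W2),('top',W3)):
  rect(V,(505,280),40,130,142,'handle');rect(V,(505,280),75,74,83,'stand');rect(V,(558,80),40,58,68,'collar')
o=np.vstack([np.hstack([cv2.resize(im,(400,300)),cv2.resize(i2,(400,300))]),cv2.copyMakeBorder(cv2.resize(i3,(400,300)),0,0,0,400,0)]);cv2.imwrite('pics/fin.png',o)"
```

```text
t 22.05 p [ 487.2 -331.9  232.6] yaw -74.75 zax [ 0.0048 -0.0018 -1.    ] F [ 0.2  0.3 -1.3] g 0.45 q [-0.11  0.3   0.77  1.6  -0.22  1.33 -0.61]
w linktop 623 ctr 486.6 -331.9 wh 43.9 15.4 ang 15.44 z 108.4
s linktop 189 ctr 486.7 -331.1 wh 44.3 17.1 ang 14.85 z 107.7
boxrim 1573 ctr 486.6 -330.5 wh 73.9 140.9 ang 15.29 z 55.0
b0 597 ctr 498.3 -374.1 wh 43.7 20.1 ang 15.37 z 63.4
b1 597 ctr 474.9 -287.2 wh 43.3 20.2 ang 14.63 z 63.3
handle 44 ctr 498.3 274.7 wh 14.6 34.1 ang 39.26 z 134.9
stand 283 ctr 504.8 280.6 wh 92.3 72.0 ang 20.26 z 79.6
collar 86 ctr 552.1 93.7 wh 30.6 49.5 ang 6.82 z 62.0
handle 158 ctr 505.2 279.6 wh 29.9 30.7 ang 17.87 z 136.1
stand 587 ctr 505.2 281.0 wh 91.3 71.9 ang 20.15 z 80.3
collar 105 ctr 555.8 80.3 wh 30.2 78.2 ang 9.06 z 63.1
```

View pics/fin.png

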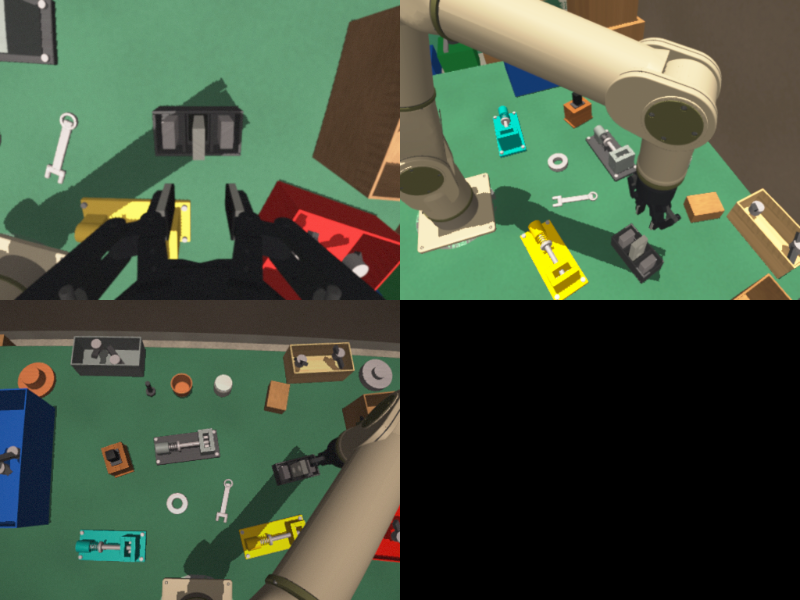

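The link stands upright in the middle compartment with its top at 108 mm, the tool hangs in the stand with its handle top at 136 mm, the pocket is empty and the bystanders look unmoved. The gripper is clear, so I'm handing in.

```bash
python3 -c "
from h import *
print(ticket.hand_in())"
```

```text
the job is handed in; nothing more can be done
None
```

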